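Vent the sight-glass chamber and back off its knurled locking collar

ROBOT

A 6-joint arm with a two-finger parallel gripper is mounted at the origin on the work surface. World frame = base frame: x ahead of the robot, y to its left, z up, the work surface at z = 0. Lengths are in m, angles in rad, forces in N, time in s.
With the tool pointing down it reaches from about 0.325 to 0.9 m from the base axis. Payload 6.1 kg.
Tool frame: the origin (TCP) lies midway between the tips of the shut fingers; the grasp point (between the pads) lies 19 mm behind it; x points along the fingers, y is the direction in which the jaws open and shut, and the axes are right-handed (so a half turn about x gives the same grasp; the last joint's range is limited). The gripper opens to 85 mm and grips with 20 to 120 N. Pads are 22 mm wide; open, the fingers measure 114 mm over their backs; the gripper's body (76 mm by 85 mm) begins 54 mm behind the grasp point. The pads swing forward as they close: fully open they stand 13 mm farther back than shut.
Start: joints at [-1.428, 0.22, 1.526, -0, 1.395, -0.126], TCP at [0.166, -0.603, 0.231] pointing down, gripper open.
Joint ranges: [-2.98, 2.98], [-0.91, 2.08], [0.09, 2.57], [-1.24, 4.39], [0.2, 2.65], [-2.68, 2.68]. Speed limits (rad/s): [2.57, 2.57, 3.01, 3.14, 3.14, 3.14].

INTERFACE

Orientations are given as [roll, pitch, yaw] about the fixed x, y, z axes, in that order (R = Rz(yaw) Ry(pitch) Rx(roll)).
In Python, from plant import movep, move_l, set_joints, gripper_to, hold, inverse_kinematics, observe, get_image, get_calibration, Unreachable, job_done gives the robot as it stands. Calls block until the motion is done:
- movep(position, orientation): joint-space move of the TCP to a pose.
- move_l(position, feed=0.15, rotation=None, max_force=None): straight line of the TCP; rotation=None keeps the orientation; feed is the mean speed in m/s. With max_force (N) it stops when the force on the tool has changed by that much, and returns True; else False.
- set_joints(angles): joint-space move.
- gripper_to(opening, f_grip=None): finger opening in m; f_grip is the grip in N (None keeps the last); returns when the fingers have stopped.
- hold(seconds).
- inverse_kinematics(position, orientation): joint angles nearest the present ones, or None.
- observe(): the state.
- get_image(name): name is "side" or "top" or "wrist"; returns (picture, depth): 480x640x3 uint8, red, green, blue; 480x640 float32, m along the optical axis (not along the pixel's ray), 0 where there is no reading.
- get_calibration(name): a dict with "intrinsics" (3x3 intrinsics, pixels), "world_from_camera" (4x4, takes a point from camera to world coordinates). Camera axes: x right, y down, z forward; pixel columns grow to the right and rows downward; lengths in m; the calibration is good to about 2 mm. A picture is of the moment at which its call begins: read the wrist's pose just before it. get_calibration takes no time and is no camera call; for the wrist camera it gives the pose at the moment of the call.
A pose or a line that the arm cannot do raises Unreachable and nothing moves.
- job_done(): hands the job in, once; it reports no verdict.
The state is a dict: "time_s": time; "q": joint angles; "joint_velocities": joint speeds; "joint_torque": joint torques, N m; "eef_pos": TCP position; "tcp_rot": TCP orientation; "ft_force": force on the tool from outside, world axes, zero at the start; "torque": the same for the moment, N m; "opening": finger opening in m.
Only numpy, scipy, OpenCV 4.12 (cv2) and the standard library are available. Lean on these libraries where they do the work, as an engineer would, in place of code of your own. Each camera call takes 0.05 s, during which the arm holds its last target.

TASK

First press the blue vent button fully down for a moment and let it come back up. Then roll the chamber's knurled black locking collar anticlockwise (seen from above) with a fingertip on its rim, until its yellow mark has come round to the red index for the second time, and leave it there with the mark at the index, without running well past it. Only touch: pick nothing up, and leave the things standing around where they are.

Things in the scene. Friction and masses are not known exactly. Their poses are not given: they have to be found in the camera images.
- collar (a joint): Turn of the black collar about its vertical axis, rad, growing anticlockwise from above (loosening). 0: its yellow mark meets the red index for the first time; 6.283: for the second time. It starts anywhere from -4.8 to -1.2 (mark 69 to 275 degrees short of the index), with no end stop in the way. It needs about 0.12 N m (2.4 N along the rim) to turn and stays where it is left.
- collar_top (a point): Point on the collar's axis level with its flat top, 68 mm up. Collar: 101 mm across its knurls (30 upright ribs 2.5 mm proud), rim from 44 to 68 mm above the table; it does not rise. Below: fixed aluminium block 130 x 130 x 40 mm with a 12 mm long brass fitting on two sides. Inside: fixed steel bezel and green glass, up to 71 mm. All around the rim is open.
- mark (a point): Middle of the yellow radial mark (15 x 9 mm) on the collar's flat top, 41 mm from its axis; it turns with the collar.
- index (a point): Outer end of the fixed red index line on the steel bezel inside the collar, 33 mm from the axis (the line is 25 x 8 mm, along the radius); a second red line lies on the block just outside the collar in the same direction. The index's direction from the axis varies.
- vent (a joint): Travel of the vent button, m: 0 released, 0.006 fully down. A spring of 5 N at full travel pushes it up again.
- vent_top (a point): Centre of the top of the round blue vent button (32 mm diameter), facing up, on a fixed aluminium block 70 x 60 mm on the left or right side of the chamber.
- regulator: Fixed look-alike block 70 x 60 x 35 mm with a grey disc and black bar on top, in all 55 mm high, on the other side of the chamber from the vent. Not part of the job. Origin: centre of its underside.
- module_a: Loose sensor module: green board 55 x 40 mm, 6 mm thick, orange terminal block and a white plate 40 mm up on a pillar. Origin: centre of its underside. Bystander, leave alone.
- module_b: Second loose sensor module, same as module_a. Bystander, leave alone.
- white_block: Loose white plastic block 40 x 90 x 30 mm high. Origin: centre of its underside. Bystander, leave alone.
- tube_offcut: Loose standing offcut of clear tube, 40 mm outside diameter, 60 mm high. Origin: centre of its underside. Bystander, leave alone.
- fitting: Loose standing brass fitting, 22 mm diameter, 30 mm high. Origin: centre of its underside. Bystander, leave alone.
- screwdriver: Loose screwdriver lying on the table, about 200 mm long. Bystander, leave alone.
Things that resemble listed ones, but are neither listed nor needed, are in the scene too. Leave any purple look-alike of the part that bears vent alone.

How it is judged:
By the outcome, as a careful person would: the job done as asked, in the order asked, and still so for the second after the job is handed in, with the robot touching nothing.
It also fails if it takes over 64 s, if anything falls off the work surface, if the arm or the gripper's body presses on something with over 40 N, if the wrist force passes 120 N, or if a joint passes its speed limit or range.

## Working session

There is one attempt and no reset: what is moved stays moved. The work goes in short steps, each a Python script; the robot and the scene stay as the last script left them, time stands still between calls to the robot, and variables do not carry over. Pictures are saved under pics/ and viewed, and the job is handed in when it is done.

```bash
ls; mkdir -p pics; python3 - <<'E'
from plant import *
import cv2,numpy as np
print(observe()["time_s"])
for n in ["top","side"]:
    p,d=get_image(n); cv2.imwrite(f"pics/{n}0.png",p[:,:,::-1]); np.savez(f"pics/{n}0.npz",p=p,d=d)
    c=get_calibration(n); print(n,c["intrinsics"],c["world_from_camera"])
print(observe()["time_s"])
E
```

```text
pics
0.0
top [[598.68462399   0.         323.59184182]
 [  0.         598.68462399 240.43562054]
 [  0.           0.           1.        ]] [[ 8.00220266e-05 -9.88265068e-01  1.52748646e-01  3.67610523e-01]
 [-9.99989640e-01 -7.74265313e-04 -4.48552693e-03 -4.82779114e-03]
 [ 4.55115755e-03 -1.52746705e-01 -9.88254892e-01  1.34798055e+00]
 [ 0.00000000e+00  0.00000000e+00  0.00000000e+00  1.00000000e+00]]
side [[465.10702285   0.         319.7962599 ]
 [  0.         465.10702285 240.7779826 ]
 [  0.           0.           1.        ]] [[-0.89392276 -0.30610988  0.32741233  0.27519903]
 [-0.4477318   0.64395305 -0.62037143  0.52767235]
 [-0.02093635 -0.70115705 -0.71269942  0.72388845]
 [ 0.          0.          0.          1.        ]]
0.1
```

View pics/top0.png

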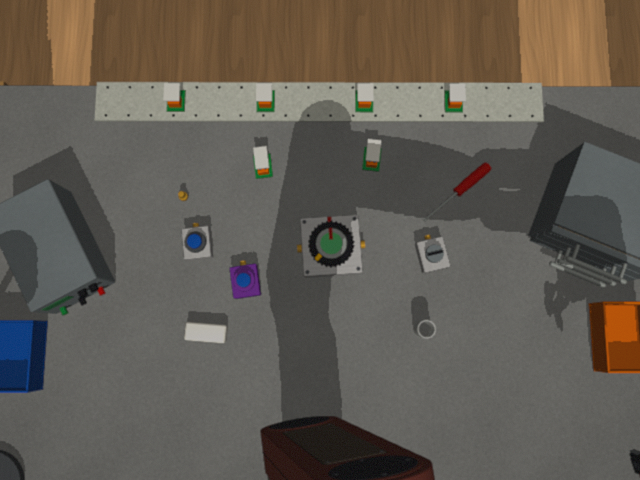

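View pics/side0.png

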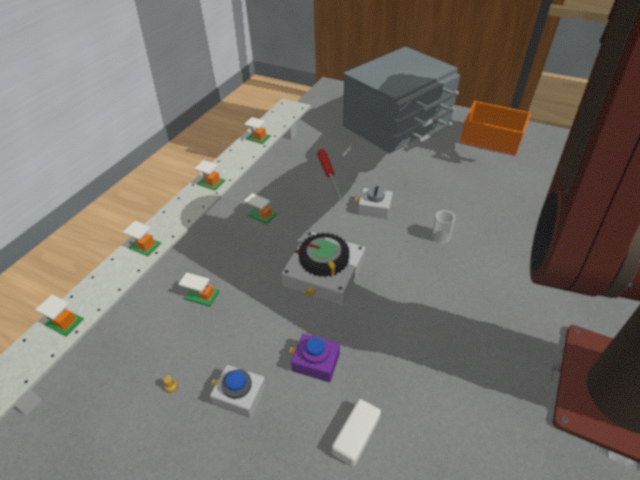

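The top view shows the collar at about (331,243), the red index pointing to image-up (+x), and the yellow mark at (319,258). The true vent is at (196,241) on an aluminium block, and the purple look-alike is at (244,280). Next I'll measure these.

```bash
cat > h.py <<'E'
from plant import *
import cv2,numpy as np
def ray(c,uv,z):
    K=c["intrinsics"];T=c["world_from_camera"]
    d=T[:3,:3]@np.linalg.solve(K,[uv[0],uv[1],1.]); o=T[:3,3]
    return o+d*(z-o[2])/d[2]
def masks(p):
    h=cv2.cvtColor(p,cv2.COLOR_RGB2HSV); H,S,V=[h[...,i].astype(int) for i in range(3)]
    return dict(blue=(H>100)&(H<122)&(S>140)&(V>60),yellow=(H>17)&(H<32)&(S>140)&(V>90),
      red=((H<6)|(H>174))&(S>150)&(V>60),green=(H>45)&(H<85)&(S>90)&(V>40),black=(V<45))
def blobs(m,amin=15):
    n,l,s,c=cv2.connectedComponentsWithStats(m.astype(np.uint8))
    return [(c[i],s[i,4],l==i) for i in range(1,n) if s[i,4]>=amin]
E
python3 - <<'E'
from h import *
for n in ["top","side"]:
    f=np.load(f"pics/{n}0.npz");p,d=f["p"],f["d"];c=get_calibration(n);M=masks(p)
    for k,z in [("blue",.05),("green",.071),("yellow",.068),("red",.071)]:
        for b in blobs(M[k]):
            u,v=b[0]; dd=d[int(v),int(u)]
            P=(c["world_from_camera"]@np.r_[np.linalg.solve(c["intrinsics"],[u,v,1])*dd,1])[:3]
            print(n,k,b[0].round(1),b[1],"plane",ray(c,b[0],z)[:2].round(4),"depth",P.round(4))
E
```

```text
top blue [193.9 240.6] 168 plane [0.5675 0.2734] depth [0.5667 0.2722 0.0556]
top blue [243.  279.5] 155 plane [0.4823 0.1641] depth [0.4815 0.1629 0.0591]
top blue [ 15.4 354.2] 2249 plane [0.323  0.6447] depth [0.3214 0.668  0.0033]
top blue [ 43.  333.9] 92 plane [0.3657 0.5891] depth [0.3656 0.6042 0.0168]
top blue [ 42.6 364.3] 22 plane [0.3018 0.5854] depth [0.2999 0.6029 0.0114]
top blue [ 41.7 378. ] 21 plane [0.2736 0.5853] depth [0.2706 0.604  0.009 ]
top green [178.6 103.2] 112 plane [0.8751 0.3134] depth [0.8649 0.307  0.0967]
top green [266.4 106.1] 89 plane [0.8686 0.1172] depth [0.8634 0.1159 0.0843]
top green [362.9 107. ] 101 plane [ 0.8671 -0.0984] depth [ 0.8616 -0.0974  0.085 ]
top green [450.6 104.5] 131 plane [ 0.8733 -0.295 ] depth [ 0.8633 -0.2892  0.0963]
top green [368.7 163.6] 110 plane [ 0.7364 -0.1101] depth [ 0.7473 -0.1132  0.0333]
top green [265.5 170.3] 116 plane [0.7209 0.1171] depth [0.7342 0.1217 0.023 ]
top green [330.9 243.4] 327 plane [ 0.5586 -0.0264] depth [ 0.5589 -0.0264  0.0688]
top green [ 57.1 302.9] 99 plane [0.4306 0.5543] depth [0.4295
[... 1333 characters left out ...]
54 plane [ 0.5562 -0.0234] depth [ 0.5566 -0.0242  0.0701]
side green [143.9 248.3] 113 plane [0.8773 0.126 ] depth [0.8654 0.1339 0.0839]
side green [200.5 297.4] 219 plane [0.703 0.176] depth [0.7459 0.1407 0.0056]
side green [ 64.6 326. ] 190 plane [0.8747 0.3257] depth [0.864  0.3293 0.0827]
side yellow [331.7 266.5] 52 plane [0.5261 0.0076] depth [0.5259 0.008  0.0685]
side yellow [309.8 291.3] 32 plane [0.5359 0.0777] depth [0.5509 0.0518 0.0302]
side yellow [ 70.1 323.3] 16 plane [0.8733 0.3167] depth [0.864  0.3199 0.0782]
side yellow [170.  384.6] 128 plane [0.6453 0.3307] depth [0.6712 0.3169 0.0221]
side red [324.8 161.6] 186 plane [ 0.6821 -0.2807] depth [ 0.7112 -0.3386  0.0242]
```

```bash
python3 - <<'E'
from h import *
o=observe(); print(o["tcp_rot"],o["ft_force"])
R=[np.pi,0,0] 
r=list(o["tcp_rot"])
movep([0.5665,0.2735,0.18],r)
gripper_to(0.0)
p,d=get_image("wrist");c=get_calibration("wrist")
cv2.imwrite("pics/w0.png",p[:,:,::-1])
o=observe();print(o["time_s"],o["eef_pos"],o["opening"],o["ft_force"],o["q"])
for b in blobs(masks(p)["blue"],100): print(b[0],b[1],ray(c,b[0],.055))
E
```

```text
[-1.69491287  1.56897     1.7154712 ] [-0.23928171 -0.19734826  0.0397888 ]
4.2833 [0.56651023 0.27351372 0.17999405] -0.00038686486956560095 [-0.52947106  0.33085556  1.47604459] [0.32357773 0.2683392  1.56756944 0.00183568 1.30534257 1.62503407]
[321.89498141 229.37732342] 1076 [0.5683378  0.27462332 0.055     ]
[410.03810976 338.43597561] 656 [0.48771302 0.16680908 0.055     ]
```

View pics/w0.png

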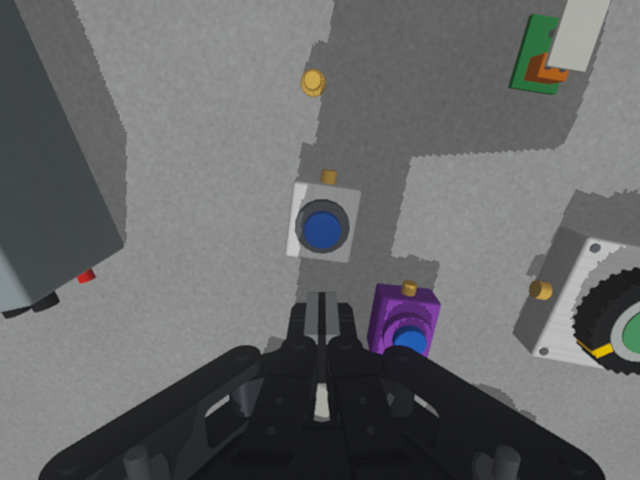

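The wrist view shows the vent button at (322,229), 2 mm from my earlier estimate. Now I'll press it.

```bash
python3 - <<'E'
from h import *
move_l([0.567,0.274,0.075],feed=0.15)
f0=observe()["ft_force"]
hit=move_l([0.567,0.274,0.040],feed=0.02,max_force=14)
o=observe();print(hit,o["time_s"],o["eef_pos"],o["ft_force"]-f0)
p,d=get_image("side");cv2.imwrite("pics/s1.png",p[200:,100:420,::-1].repeat(2,0).repeat(2,1))
hold(0.3)
o=observe();print(o["time_s"],o["eef_pos"],o["ft_force"]-f0)
move_l([0.567,0.274,0.16],feed=0.15)
# wrist view of collar
r=[np.pi,np.pi/2,0]
movep([0.51,-0.026,0.24],list(observe()["tcp_rot"]))
p,d=get_image("wrist");c=get_calibration("wrist")
cv2.imwrite("pics/w1.png",p[:,:,::-1]);np.savez("pics/w1.npz",p=p,d=d,K=c["intrinsics"],T=c["world_from_camera"])
o=observe();print(o["time_s"],o["eef_pos"],o["ft_force"]-f0)
p,d=get_image("side");cv2.imwrite("pics/s2.png",p[:,:,::-1])
E
```

```text
True 6.3083 [0.56695534 0.27399421 0.0510566 ] [-1.39316857 -0.33492455  6.83822957]
6.6583 [0.56698777 0.27395465 0.05106401] [-1.55138899 -0.53345617  7.37337949]
8.7917 [ 0.51009441 -0.02500803  0.23941262] [0.45366952 1.06089415 0.35262047]
```

View pics/s1.png

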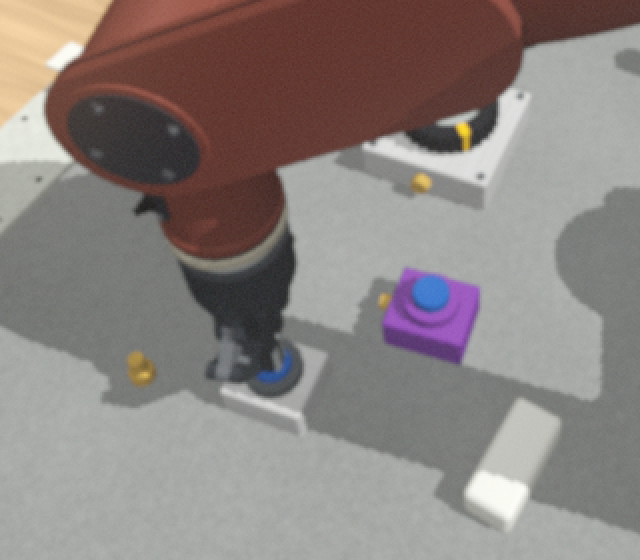

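View pics/w1.png

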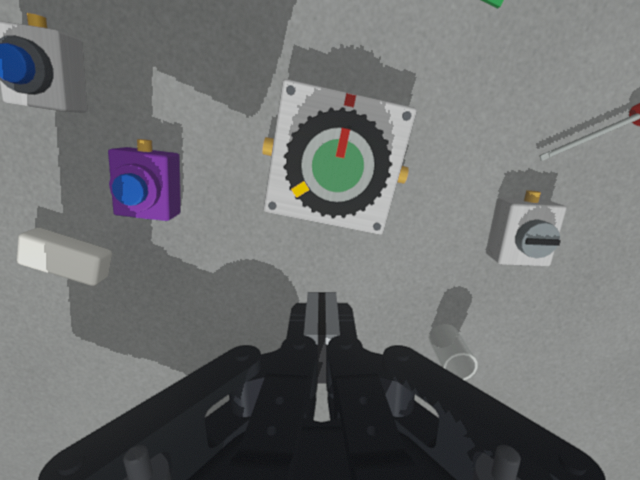

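View pics/s2.png

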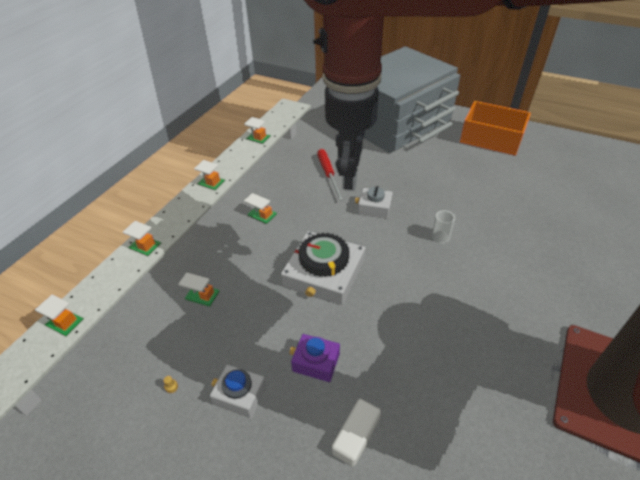

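The side view during the press shows the tip on the button. The rest force of 7.4 N exceeds the 5 N spring, but I'll press once more, firmly, for certainty. In the wrist view the collar centre is about (338,165), the mark is at (300,189) and the red index points up. I'll fit the axis now.

```bash
cat >> h.py <<'E'
def circ(P):
    A=np.c_[2*P,np.ones(len(P))];s=np.linalg.lstsq(A,(P**2).sum(1),rcond=None)[0]
    return s[:2],np.sqrt(s[2]+s[:2]@s[:2])
def collar(p,c,near=(0.557,-0.026)):
    M=masks(p);near=np.array(near)
    out={}
    g=[b for b in blobs(M["green"],60) if np.hypot(*(ray(c,b[0],.071)[:2]-near))<.02]
    if g:
        g=max(g,key=lambda b:b[1])
        h=cv2.convexHull(np.argwhere(g[2])[:,::-1].astype(np.float32)).reshape(-1,2)
        out["glass"]=circ(np.array([ray(c,u,.071)[:2] for u in h]))
    for k,z,rm in [("yellow",.068,.052),("red",.071,.04)]:
        y=[b for b in blobs(M[k],8) if np.hypot(*(ray(c,b[0],z)[:2]-near))<rm]
        if y:
            y=max(y,key=lambda b:b[1]); out[k]=(ray(c,y[0],z)[:2],y[1])
    return out
E
python3 - <<'E'
from h import *
f=np.load("pics/w1.npz");c=dict(intrinsics=f["K"],world_from_camera=f["T"])
o=collar(f["p"],c);print("wrist",o)
for n in ["top","side"]:
    g=np.load(f"pics/{n}0.npz");print(n,collar(g["p"],get_calibration(n)))
C=o["glass"][0]
a=lambda P:np.degrees(np.arctan2(*(P-C)[::-1]))
for k in ["yellow","red"]: print(k,np.hypot(*(o[k][0]-C)),a(o[k][0]))
# second red line
for b in blobs(masks(f["p"])["red"],8):
    P=ray(c,b[0],.04)[:2]; print(b[0],b[1],np.hypot(*(P-C)),a(P))
# black ring inner/outer fit at .068
m=masks(f["p"])["black"].astype(np.uint8)
bl=[b for b in blobs(m,500)]
for b in bl: print(b[0],b[1])
E
```

```text
wrist {'glass': (array([ 0.56050193, -0.02496681]), np.float64(0.022979219181923943)), 'yellow': (array([0.53022417, 0.00289263]), np.int32(172)), 'red': (array([ 0.58158025, -0.0234636 ]), np.int32(213))}
top {'glass': (array([ 0.55996184, -0.02626133]), np.float64(0.022771537235466648)), 'yellow': (array([0.52975495, 0.00182273]), np.int32(31)), 'red': (array([ 0.58317497, -0.02486   ]), np.int32(23))}
side {'glass': (array([ 0.55835335, -0.02393008]), np.float64(0.02141183465607894)), 'yellow': (array([0.52612869, 0.00759931]), np.int32(52))}
yellow 0.04114475578350241 137.38194568143984
red 0.021131852514717577 4.079173965106609
[349.47252747  99.93406593] 91 0.05845134644581414 3.9812992271046137
[636.3125     108.47916667] 48 0.28739419795153026 -64.51112165720241
[637.0952381  122.19047619] 21 0.2899797397274433 -67.04541375796191
[342.55868545 142.04694836] 213 0.020119541469862744 -1.7546972261059552
[321.2948073  422.31793976] 47509
```

Axis fit from the wrist view:
- **Centre:** (0.5605, -0.0250), agreeing with the top view to 1.5 mm.
- **Mark:** 41.1 mm from the axis, matching the 41 mm given, at 137.4°.
- **Index:** 4.0° from both red lines.
- **Remaining turn:** about 587°.

Next I'll repeat the vent press, then do a short force-controlled trial on the rim.

```bash
cat >> h.py <<'E'
from scipy.spatial.transform import Rotation
import json
C=np.array([.5603,-.0252]); AI=4.0; ZT=.050
HA,HB=.011,.012   # half tip size along tool z, tool y
def axes():
    R=Rotation.from_euler("xyz",observe()["tcp_rot"]).as_matrix()
    return np.array([R[:2,2],R[:2,1]])   # rows: tool z, tool y in xy
def nearest(p,A):
    d=A@(C-p); q=np.clip(d,[-HA,-HB],[HA,HB]); return p+A.T@q
def roll(p,Rr,length,A,f0,Nt=10.,step=.006,feed=.07,k=6e-5,stop_dir=None,log=True):
    """p commanded xy, Rr adapted contact radius; advance `length` anticlockwise"""
    s=0;L=[]
    while s<length:
        ds=min(step,length-s)
        cp=nearest(p,A);n=(cp-C)/np.hypot(*(cp-C));t=np.array([-n[1],n[0]])
        p=p+t*ds
        cp=nearest(p,A);dist=np.hypot(*(cp-C));n=(cp-C)/dist
        p=p+n*(Rr-dist)
        move_l([p[0],p[1],ZT],feed=feed)
        o=observe();F=np.array(o["ft_force"])-f0;N=F[:2]@n;T=F[:2]@np.array([-n[1],n[0]])
        Rr=np.clip(Rr-np.clip(k*(Nt-N),-5e-4,5e-4),.042,.056); s+=ds
        ang=np.degrees(np.arctan2(n[1],n[0]))%360
        L.append((round(ang),round(N,1),round(T,1),round(F[2],1),round(Rr*1e3,2)))
        if np.abs(F).max()>35: print("FORCE",F);break
        if stop_dir and stop_dir(ang,s): break
    if log:
        for i in range(0,len(L),max(1,len(L)//14)): print(L[i])
    print("t",o["time_s"],"s",s)
    return p,Rr
def see():
    o=observe();c=get_calibration("wrist");p,d=get_image("wrist");r=collar(p,c,C)
    a=lambda P:float(np.degrees(np.arctan2(*(P-C)[::-1])))
    print("see t",o["time_s"],{k:(a(v[0]),float(np.hypot(*(v[0]-C))),int(v[1])) for k,v in r.items() if k!="glass"},r.get("glass"))
    return p
E
python3 - <<'E'
from h import *
movep([0.567,0.274,0.085],list(observe()["tcp_rot"])); 
move_l([0.567,0.274,0.061],feed=.1); f0=np.array(observe()["ft_force"])
for z in [.056,.053,.051,.0495,.048,.0465]:
    h=move_l([0.567,0.274,z],feed=.03,max_force=25)
    o=observe();F=o["ft_force"]-f0;print(z,o["eef_pos"][2].round(4),F.round(1),h)
    if F[2]>15 or h:break
hold(.3)
move_l([0.567,0.274,0.10],feed=.15)
movep([C[0],C[1]+.09,.11],list(observe()["tcp_rot"]))
move_l([C[0],C[1]+.09,ZT],feed=.12)
A=axes();print(A)
f0=np.array(observe()["ft_force"])
h=move_l([C[0],C[1]+.05,ZT],feed=.03,max_force=6)
o=observe();p=np.array(o["eef_pos"][:2]);print(h,p,o["ft_force"]-f0)
cp=nearest(p,A);Rr=np.hypot(*(cp-C));print("Rr",Rr)
p,Rr=roll(p,Rr,.05,A,f0)
cv2.imwrite("pics/w2.png",see()[:,:,::-1])
json.dump([list(p),float(Rr),list(f0)],open("st.json","w"))
E
```

```text
0.056 0.0566 [ 0.3 -1.9  2. ] False
0.053 0.0535 [ 0.8 -0.6  3.5] False
0.051 0.0514 [ 1.6 -0.3  5.1] False
0.0495 0.051 [-0.5 -1.8 10.7] False
0.048 0.0508 [-5.4 -3.6 18.9] False
[[-0.96338224 -0.26807368]
 [ 0.26806477 -0.96339814]]
True [0.56054758 0.03671694] [0.78559187 2.3328604  1.71579033]
Rr 0.04794094508142522
(106, np.float64(5.8), np.float64(-1.9), np.float64(0.4), np.float64(47.69))
(106, np.float64(10.9), np.float64(-1.7), np.float64(1.1), np.float64(47.74))
(106, np.float64(11.8), np.float64(-0.7), np.float64(2.7), np.float64(47.85))
(106, np.float64(10.1), np.float64(0.1), np.float64(3.1), np.float64(47.85))
(108, np.float64(5.5), np.float64(-0.2), np.float64(2.6), np.float64(47.58))
(115, np.float64(5.5), np.float64(1.0), np.float64(0.9), np.float64(47.31))
(122, np.float64(4.4), np.float64(0.6), np.float64(0.4), np.float64(46.97))
(130, np.float64(2.3), np.float64(0.3), np.float64(-0.9), np.float64(46.51))
(132, np.float64(4.1), np.float64(-0.6), np.float64(-0.8), np.float64(46.16))
t 17.3167 s 0.05
see t 17.3167 {'yellow': (-163.5145681064296, 0.04136307509582368, 647), 'red': (3.881688202715904, 0.02165721725391172, 1326)} (array([ 0.56073069, -0.02488108]), np.float64(0.023661926429135338))
```

View pics/w2.png

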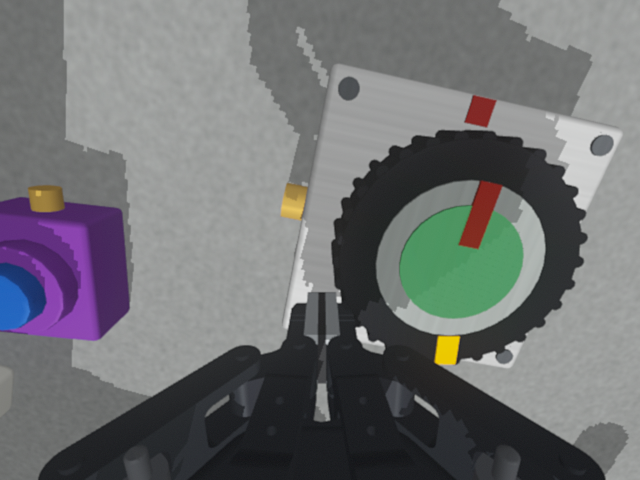

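The trial works: 50 mm of roll turned the collar 59°, with the mark now at 196.5° (pixel 447,350). The vent hit its hard stop at z = 0.051 m with 19 N. About 527° remain, so I'll keep rolling and stop partway.

```bash
python3 - <<'E'
from h import *
p,Rr,f0=json.load(open("st.json"));p=np.array(p);f0=np.array(f0);A=axes()
p,Rr=roll(p,Rr,.19,A,f0,k=1.5e-4,feed=.08)
json.dump([list(p),float(Rr),list(f0)],open("st.json","w"))
cv2.imwrite("pics/w3.png",see()[:,:,::-1])
q,d=get_image("side");cv2.imwrite("pics/s3.png",cv2.resize(q[180:330,220:420,::-1],None,fx=3,fy=3))
E
```

```text
(139, np.float64(2.2), np.float64(-0.6), np.float64(-2.3), np.float64(45.66))
(154, np.float64(5.3), np.float64(-0.2), np.float64(0.1), np.float64(44.66))
(170, np.float64(11.0), np.float64(-1.6), np.float64(4.3), np.float64(44.69))
(185, np.float64(7.3), np.float64(-0.7), np.float64(1.0), np.float64(44.31))
(195, np.float64(17.6), np.float64(-3.9), np.float64(9.5), np.float64(45.21))
(195, np.float64(19.6), np.float64(-0.3), np.float64(8.4), np.float64(46.21))
(200, np.float64(9.5), np.float64(1.6), np.float64(-0.9), np.float64(46.64))
(215, np.float64(5.5), np.float64(1.2), np.float64(-3.7), np.float64(45.64))
(230, np.float64(10.0), np.float64(-0.5), np.float64(-2.7), np.float64(45.38))
(245, np.float64(12.5), np.float64(-0.5), np.float64(-3.5), np.float64(45.87))
(260, np.float64(8.5), np.float64(-1.7), np.float64(-2.3), np.float64(45.74))
(275, np.float64(10.7), np.float64(-1.7), np.float64(-5.6), np.float64(45.62))
(285, np.float64(14.7), np.float64(-2.6), np.float64(-7.0), np.float64(46.62))
(285, np.float64(12.3), np.float64(0.2), np.float64(-8.2), np.float64(47.47))
(292, np.float64(7.2), np.float64(0.8), np.float64(-4.2), np.float64(47.08))
(306, np.float64(5.7), np.float64(0.9), np.float64(-2.7), np.float64(46.08))
t 25.3667 s 0.19
see t 25.3667 {'yellow': (66.64442152103439, 0.041119254181203414, 712), 'red': (3.7064248620494538, 0.025403572709916014, 547)} (array([ 0.56578632, -0.01489326]), np.float64(0.01403333764195133))
```

View pics/w3.png

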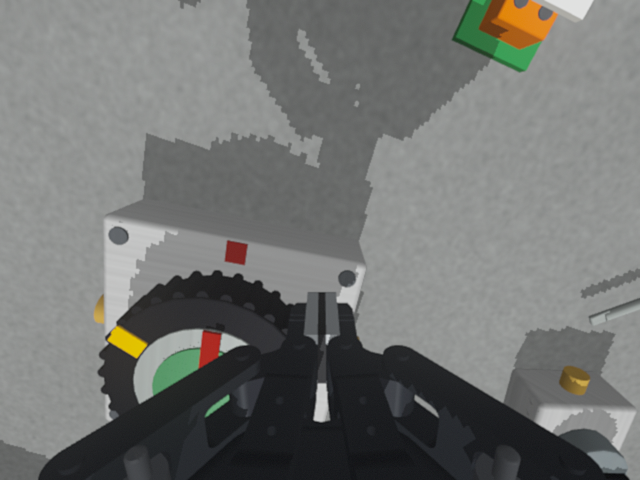

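View pics/s3.png

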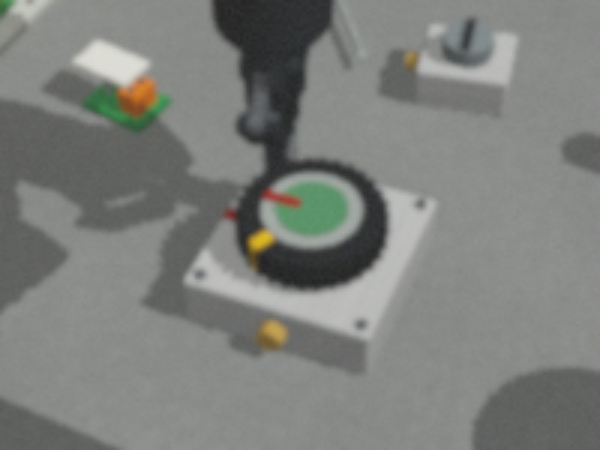

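The mark is at 66.6° (pixel 127,342) and has passed the index once, at 1.21° per mm. 297° remain, so I'll roll 0.225 m and then fine-tune by camera.

```bash
python3 - <<'E'
from h import *
p,Rr,f0=json.load(open("st.json"));p=np.array(p);f0=np.array(f0);A=axes()
p,Rr=roll(p,Rr,.222,A,f0,k=1.5e-4,feed=.08)
json.dump([list(p),float(Rr),list(f0)],open("st.json","w"))
cv2.imwrite("pics/w4.png",see()[:,:,::-1])
E
```

```text
(319, np.float64(4.8), np.float64(0.2), np.float64(-0.2), np.float64(45.08))
(334, np.float64(7.8), np.float64(0.0), np.float64(-2.0), np.float64(44.24))
(349, np.float64(6.6), np.float64(-2.2), np.float64(0.0), np.float64(43.24))
(5, np.float64(11.4), np.float64(-1.9), np.float64(-3.2), np.float64(43.19))
(15, np.float64(17.8), np.float64(-4.3), np.float64(-8.4), np.float64(44.19))
(15, np.float64(17.3), np.float64(0.3), np.float64(-6.6), np.float64(45.19))
(20, np.float64(6.1), np.float64(1.5), np.float64(-0.2), np.float64(44.9))
(36, np.float64(5.3), np.float64(0.2), np.float64(2.4), np.float64(43.9))
(51, np.float64(9.2), np.float64(-1.3), np.float64(1.2), np.float64(43.38))
(67, np.float64(10.4), np.float64(-1.2), np.float64(1.9), np.float64(43.44))
(83, np.float64(10.3), np.float64(-1.5), np.float64(3.9), np.float64(43.36))
(98, np.float64(14.0), np.float64(-2.9), np.float64(4.3), np.float64(44.05))
(105, np.float64(18.1), np.float64(-2.7), np.float64(6.7), np.float64(45.05))
(105, np.float64(14.5), np.float64(0.6), np.float64(7.8), np.float64(46.05))
(116, np.float64(6.3), np.float64(1.2), np.float64(3.0), np.float64(45.39))
(131, np.float64(6.4), np.float64(0.9), np.float64(1.8), np.float64(44.39))
(146, np.float64(4.7), np.float64(0.0), np.float64(-0.2), np.float64(43.39))
(162, np.float64(9.2), np.float64(-2.2), np.float64(0.7), np.float64(42.82))
(178, np.float64(10.3), np.float64(-1.1), np.float64(2.8), np.float64(42.42))
t 34.7167 s 0.222
see t 34.7167 {'yellow': (-24.95412757192126, 0.041493233131002255, 1347), 'red': (3.628028898881494, 0.021554569138275418, 1602)} (array([ 0.56052207, -0.02522148]), np.float64(0.02370945938883367))
```

View pics/w4.png

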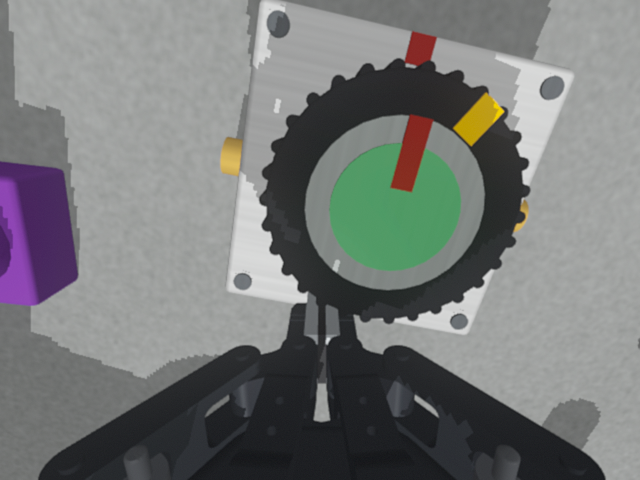

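The mark is at -25° (pixel 480,118), 29° short of the index for the second meeting. I'll finish with small camera-checked steps.

```bash
sed -i 's/,.042,.056/,.038,.056/' h.py; python3 - <<'E'
from h import *
p,Rr,f0=json.load(open("st.json"));p=np.array(p);f0=np.array(f0);A=axes()
def err():
    c=get_calibration("wrist");im,_=get_image("wrist");r=collar(im,c,C);G=r["glass"][0] if np.hypot(*(r["glass"][0]-C))<.002 else C
    a=lambda P:np.degrees(np.arctan2(*(P-G)[::-1]))
    return a(r["red"][0])-a(r["yellow"][0]),im
e,_=err();print(e)
for i in range(9):
    if e<.8: break
    s=max(.0008,min(.85*e/1.2e3,.015))
    p,Rr=roll(p,Rr,s,A,f0,k=1.2e-4,step=.005,feed=.06)
    e,im=err();print(i,"err",e)
    if observe()["time_s"]>52: break
json.dump([list(p),float(Rr),list(f0)],open("st.json","w"))
# retreat radially
cp=nearest(p,A);n=(cp-C)/np.hypot(*(cp-C));q=p+n*.03
move_l([q[0],q[1],ZT],feed=.08); move_l([q[0],q[1],.13],feed=.15)
e,im=err();o=observe();print("after",e,o["time_s"],o["ft_force"])
cv2.imwrite("pics/w5.png",im[:,:,::-1])
E
```

```text
28.81044772748777
(185, np.float64(12.6), np.float64(-2.1), np.float64(5.6), np.float64(42.73))
(191, np.float64(14.8), np.float64(-3.9), np.float64(6.6), np.float64(43.23))
(195, np.float64(19.3), np.float64(-5.9), np.float64(10.3), np.float64(43.73))
t 35.5667 s 0.015
0 err 11.241257860968226
(195, np.float64(21.4), np.float64(-4.2), np.float64(12.3), np.float64(44.23))
(195, np.float64(21.1), np.float64(-3.9), np.float64(10.5), np.float64(44.73))
t 36.1167 s 0.00796255765151916
1 err 1.405777911683225
(195, np.float64(19.4), np.float64(-3.1), np.float64(10.0), np.float64(45.23))
t 36.4167 s 0.000995759354108951
2 err 0.19753252391951825
after -0.11275788113725937 37.725 [-0.25748322  0.61879204  0.45859796]
```

View pics/w5.png

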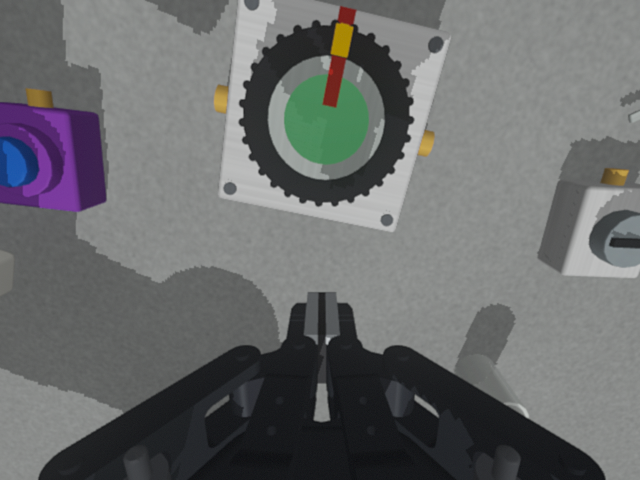

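The mark at (342,40) lies between the two red lines, in line with both, and the tool is clear. I'll take a last side view to check the vent and bystanders, then hand in.

```bash
python3 - <<'E'
from h import *
q,d=get_image("side");cv2.imwrite("pics/s6.png",q[:,:,::-1])
c=get_calibration("side")
for b in blobs(masks(q)["blue"],100):
    u,v=b[0];P=(c["world_from_camera"]@np.r_[np.linalg.solve(c["intrinsics"],[u,v,1])*d[int(v),int(u)],1])[:3];print(b[0],b[1],P)
job_done();print(observe()["time_s"])
E
```

```text
[315.05462185 346.31092437] 238 [0.47947522 0.16841246 0.05723431]
[235.1465798 380.4723127] 307 [0.56377815 0.27728379 0.05747721]
the job is handed in; nothing more can be done
the job is handed in; nothing more can be done
```

View pics/s6.png

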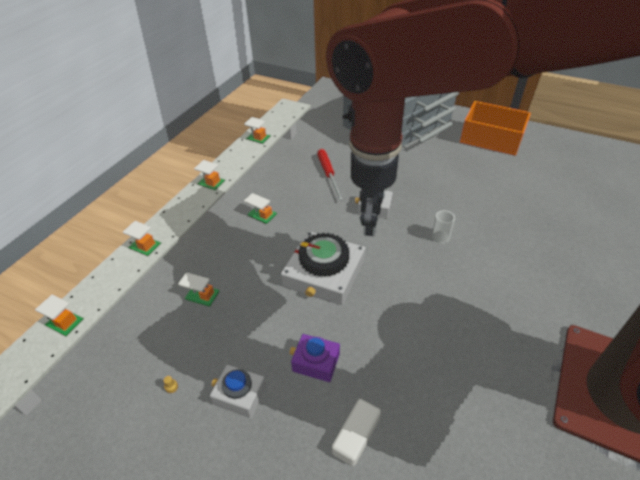

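The job is done and handed in at about 38 s of the 64 s allowed; no verdict is reported.

- **Vent:** I pressed it twice before touching the collar. The first press came to rest at 7.4 N. I wasn't certain that was fully down, so I repeated it, and it met a hard stop at z = 0.051 m with 19 N. The last side view shows it back up where it started.
- **Collar:** I rolled it about 587° anticlockwise with the shut fingertips. The mark passed the index once and stopped at the second meeting. After the tool was lifted clear, the wrist camera put the mark 0.1° from the index.
- **Surroundings:** In the last side view the loose objects I can see, and the purple look-alike, look unmoved. The regulator is partly hidden behind the gripper there. Force readings in the rolling logs were up to about 21 N on any one axis.
- **Disagreement between cameras:** They differ by up to 2 mm on the collar's axis, and the side camera differs more on the mark. I used the wrist camera, where the mark's distance from the axis and the two red lines agreed.

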